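# Close the mixer bottles and plug in the run key

### The arm

A 6-joint arm with a two-finger parallel gripper is mounted at the origin on the work surface. World frame = base frame: x ahead of the robot, y to its left, z up, the work surface at z = 0. Lengths are in m, angles in rad, forces in N, time in s.
With the tool pointing down it reaches from about 0.375 to 0.975 m from the base axis. Payload 3.8 kg.
Tool frame: the origin (TCP) lies on the centre line of the jaws, within the pads' length; the fingertips stand 17 mm ahead of it and the grasp point (between the pads) lies 2 mm behind it (bot.tip_extent is the distance from the TCP to the fingertips, in m); z points along the fingers, y is the line along which they close (so a half turn about z gives the same grasp; the last joint's range is limited). The gripper opens to 85 mm and grips with 20 to 120 N. Pads are 22 mm wide; open, the fingers measure 114 mm over their backs; the gripper's body (76 mm by 85 mm) begins 54 mm behind the grasp point. The pads swing forward as they close: fully open they stand 13 mm farther back than shut.
Start: joints at [1.187, 0.264, 1.604, -0, 1.274, -0.037], TCP at [0.229, 0.635, 0.248] pointing down, gripper open.
Joint ranges: [-2.63, 2.63], [-0.94, 2.18], [0.31, 2.57], [-1.31, 4.45], [0, 2.66], [-2.55, 2.55]. Speed limits (rad/s): [2.57, 2.57, 3.14, 3.14, 3.14, 3.14].

### API

Orientations are given as a rotation vector (axis times angle).
In Python, from workcell import readout, read_camera, finish_job, bot gives the robot as it stands.
- The arm moves only by the tool jog_arm, never from a script. Its argument "deltas" is one flat list of numbers, 7 for each row, row after row: the shift along the tool's x, y, z in m, then the turn, a rotation vector about the tool's x, y, z in degrees, then the gripper command: -1 is shut, 1 is fully open, values between are in proportion. A call has 1 to 8 rows; each row is the pose to reach, as a shift and turn from the pose commanded when the call began, along the tool's axes at that moment; what a row does not reach only later rows make up. A row lasts 1/10 s, in which the tool goes at most 50 mm and 8.59 degrees, less where a joint would pass 70% of its speed; a pose out of reach is approached as far as the arm can. A call with a gripper value outside its range is refused whole. The fingers move at their own pace and stop on an object; "squeeze" is the grip in N (left out, the last holds). Time passes only in rows, so rows that repeat a pose let the fingers close. It gives the time, the measured TCP pose, the force, the opening and the grip force at its end, in the units of the state.
- readout.read_state(): the state, without advancing time (a new reading comes with each control period).
- read_camera(name): name is "side" or "top"; returns a dict with "color" (400x640x3 uint8, blue, green, red), "fx", "fy", "cx", "cy" (pixels), "dist" ([k1, k2, p1, p2, k3] as OpenCV has them; the pictures are not rectified), "origin" and "attitude" of the camera in the world. Camera axes: x right, y down, z forward; pixel columns grow to the right and rows downward; lengths in m; the calibration is good to about 2 mm. A picture is of the moment at which its call begins. There is no depth.
- finish_job(): hands the job in; it is judged then, once.
The state is a dict: "time": time; "q": joint angles; "joint_vel": joint speeds; "joint_torque": joint torques, N m; "tool_pos": TCP position; "tcp_rot": TCP orientation; "wrist_force": force on the tool from outside, world axes, zero at the start; "torque": the same for the moment, N m; "width": opening from 0.0 (shut) to 1.0 (fully open); "grip_force": force on a finger pad.
Only numpy, scipy, OpenCV 4.12 (cv2) and the standard library are available. Lean on these libraries where they do the work, as an engineer would, in place of code of your own. Each camera call takes 0.05 s, during which the arm holds its last target. There are 200 camera calls.

### The job

Make the bottle mixer ready to run: screw the two winged caps on the leaning bottles clockwise until they are fully shut, and only then plug the black key block fully home into the rectangular socket of the control unit beside the mixer, and let go. Do not push about or knock over the other things on the bench.

Things in the scene. Friction and masses are not known exactly. Their poses are not given: they have to be found in the camera images.
- mixer: Fixed bottle mixer: white base 260 (x) x 300 (y) x 55 mm, black platform on it (top 65 mm up), rail 95 mm high along its +x edge. Origin: centre of the underside; yaw varies. Three white bottles in aluminium cradles stand on it side by side, 100 mm apart in y, all leaning toward its -x side (the robot).
- left_bottle: Left (+y) bottle, part of the mixer: 62 mm thick, 135 mm to the cap, leaning 27 degrees from vertical; winged cap. Origin: centre of its base, z along its axis.
- right_bottle: Right (-y) bottle, part of the mixer: 62 mm thick, 150 mm to the cap, leaning 38 degrees from vertical; winged cap. Origin: centre of its base, z along its axis.
- mid_bottle: Middle bottle, part of the mixer: 52 mm thick, 101 mm long with its plain round cap, which is fixed and needs nothing; leaning 20 degrees. Origin: centre of its base, z along its axis.
- left_cap_grip (a point): Grip point of the winged cap on the mixer's left (+y) bottle, about 250 mm above the bench. Origin on the bottle's axis, 41 mm above the cap's underside; z out of the bottle along its axis, x along the grip bar. Cap: grey ribbed disc 54 mm across, 18 high, on it a central grip bar 52 long, 16 wide, 28 high (its top 5 mm above the origin). It only turns, never lifts off.
- right_cap_grip (a point): Grip point of the winged cap on the mixer's right (-y) bottle, about 240 mm above the bench. Origin on the bottle's axis, 41 mm above the cap's underside; z out of the bottle along its axis, x along the grip bar. Cap: grey ribbed disc 54 mm across, 18 high, on it a central grip bar 52 long, 16 wide, 28 high (its top 5 mm above the origin). It only turns, never lifts off.
- left_cap (a joint): Turn of that cap in rad: 0 = fully screwed shut (end stop; grip bar in line with the two black ridges on the bottle's shoulder), growing counter-clockwise seen from above the cap as it is unscrewed, at most 2.7. Starts at 0.7 to 2.3; about 0.1 N m to turn, stays where left.
- right_cap (a joint): Turn of that cap in rad: 0 = fully screwed shut (end stop; grip bar in line with the two black ridges on the bottle's shoulder), growing counter-clockwise seen from above the cap as it is unscrewed, at most 2.7. Starts at 0.7 to 2.3; about 0.1 N m to turn, stays where left.
- control_unit: Fixed control unit standing left or right of the mixer (swaps sides with the mat): white block 130 (x) x 110 (y) x 60 mm high with the socket in its top, and on its +x side a grey box 45 mm long, 75 mm high. Origin: centre of the white block's underside.
- socket (a point): Centre of the socket's mouth, in the level top of the control unit, 60 mm above the bench; x along the long side of the hole, z up. Hole 54 (x) x 38 (y) mm, 36 mm deep, mouth chamfered 3 mm.
- key_block: Loose black key block, standing on the mat. Origin: centre of its underside; x along its long side, z up. From below: plug 50 (x) x 34 (y) x 30 mm (tapered foot), collar 66 x 50 x 8 mm (30 to 38 mm up), grip 58 (x) x 22 (y) x 42 mm (38 to 80 mm up). It fits the socket either way round; fully home, the collar lies on the control unit's top and the origin is 30 mm below the mouth.
- mat: Fixed white mat 220 x 170 x 6 mm, on the other side of the mixer from the control unit. Origin: centre of its underside.
- jar: Bystander: loose small jar, 44 mm across, 55 high, on the mat near the key block. Origin: centre of its underside.
- reagent_bottle: Bystander: loose amber bottle, 72 mm across, 170 high. Origin: centre of its underside.
- beaker: Bystander: loose glass beaker, 72 mm across, 85 high. Origin: centre of its underside.
- dish: Bystander: loose low glass dish, 90 mm across, 20 high. Origin: centre of its underside.
- can: Bystander: loose metal can, 60 mm across, 100 high, in front of the mixer. Origin: centre of its underside.
Mind the look-alikes: they are no part of the job. There is more than one size of the key_block; the one meant has the size given above.

How it is judged:
By the outcome, as a careful person would: the job done as asked, in the order asked, and still so for the second after the job is handed in, with the robot touching nothing.
It also fails if it takes over 72 s, if anything falls off the work surface, if the arm or the gripper's body presses on something with over 40 N, if the wrist force passes 120 N, or if a joint passes its speed limit or range.

## Working session

There is one attempt and no reset: what is moved stays moved. The work goes in short steps, Python scripts to look and compute and a tool call to move; the robot and the scene stay as the last step left them, time stands still between calls to the robot, and variables do not carry over. Pictures are saved under pics/ and viewed, at most 10 in all, crops included, and the job is handed in when it is done.

Besides the shell and the picture viewer there is one more tool, called after "Request:" as name(argument=value, ...) on one line, values as JSON. jog_arm: Moves the arm, as the interface text tells. Its arguments: {"type":"object","properties":{"deltas":{"type":"array"},"squeeze":{"type":"number"}},"required":["deltas"]}

```bash
ls; mkdir -p pics
python3 - <<'E'
from workcell import readout, read_camera, bot
import cv2
for n in("side","top"):
    c=read_camera(n); cv2.imwrite(f"pics/{n}0.png",c["color"]); print(n,{k:v for k,v in c.items() if k!="color"})
print(readout.read_state()); print([a for a in dir(bot) if a[0]!='_'])
E
```

```text
pics
side {'fx': 473.0047750240099, 'fy': 473.0047750240099, 'cx': 319.37510670829874, 'cy': 201.47714196200278, 'dist': array([0.04420558, 0.        , 0.        , 0.        , 0.        ]), 'origin': array([ 0.41425913, -1.14064686,  1.24810815]), 'attitude': array([-2.36964163,  0.0439434 , -0.03376992])}
top {'fx': 491.8835040699277, 'fy': 491.8835040699277, 'cx': 323.7333895097247, 'cy': 203.9960948464064, 'dist': array([-0.06505219,  0.        ,  0.        ,  0.        ,  0.        ]), 'origin': array([ 0.24971155, -0.07197445,  1.64853275]), 'attitude': array([-2.12307963,  2.15425084, -0.17383556])}
{'time': 0.1, 'q': array([ 1.18710772e+00,  2.64643684e-01,  1.60524386e+00,  2.28400580e-06,
        1.27368244e+00, -3.68908590e-02]), 'joint_vel': array([-6.78864300e-04, -8.65192101e-05, -3.53648108e-03,  9.67741700e-04,
       -8.03688059e-04,  3.51083299e-04]), 'joint_torque': array([ 2.51612510e-04, -5.16708612e+01, -3.68590057e+01, -9.90874582e-05,
        6.36328026e-03, -1.24342716e-05]), 'tool_pos': array([0.22918673, 0.63423932, 0.24710601]), 'tcp_rot': array([-5.41952085e-01, -3.09407118e+00,  3.03643718e-03]), 'wrist_force': array([-0.8653445 ,  0.30526833, -0.69671063]), 'torque': array([-0.03212294, -0.01401907, -0.00301815]), 'grip_force': 0.0, 'width': 0.9994265807006191}
['MotionError', 'tip_extent']
```

View pics/side0.png

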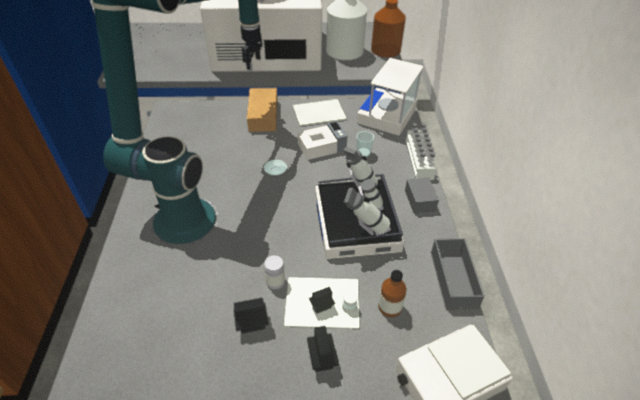

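View pics/top0.png

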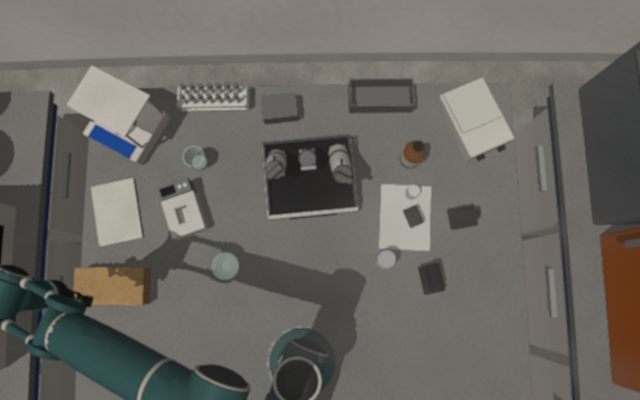

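The side view shows the caps near (353,198) and (353,157). In the top view the mixer is at (310,177), the control unit at (183,210), the mat at (405,217) and the key at (413,215). I'll zoom in.

```bash
cat > h.py <<'E'
import numpy as np, cv2
from scipy.spatial.transform import Rotation as R
from workcell import readout, read_camera
def cam(n):
    c=read_camera(n); c["K"]=np.array([[c["fx"],0,c["cx"]],[0,c["fy"],c["cy"]],[0,0,1]]); c["R"]=R.from_rotvec(c["attitude"]).as_matrix(); return c
def rays(c,px):
    u=cv2.undistortPoints(np.array(px,float).reshape(-1,1,2),c["K"],c["dist"]).reshape(-1,2)
    return np.c_[u,np.ones(len(u))]@c["R"].T
def plane(c,px,z):
    d=rays(c,px); return c["origin"]+d*((z-c["origin"][2])/d[:,2])[:,None]
def proj(c,P):
    p=(np.array(P,float).reshape(-1,3)-c["origin"])@c["R"]
    return cv2.projectPoints(p,np.zeros(3),np.zeros(3),c["K"],c["dist"])[0].reshape(-1,2)
def tri(c1,p1,c2,p2):
    d1,d2=rays(c1,[p1])[0],rays(c2,[p2])[0]
    A=np.c_[d1,-d2]; s=np.linalg.lstsq(A,c2["origin"]-c1["origin"],rcond=None)[0]
    a=c1["origin"]+s[0]*d1;b=c2["origin"]+s[1]*d2
    return (a+b)/2,np.linalg.norm(a-b)
def crop(img,x,y,w,h,s):
    o=cv2.resize(img[y:y+h,x:x+w],None,fx=s,fy=s,interpolation=cv2.INTER_CUBIC)
    for k in range(0,w,10): cv2.putText(o,str(x+k),(k*s,8),0,.3,(0,255,255),1) if k%20==0 else 0; cv2.line(o,(k*s,10),(k*s,14),(0,255,255),1)
    for k in range(0,h,10): cv2.putText(o,str(y+k),(0,k*s+3),0,.3,(0,255,0),1)
    return o
E
python3 - <<'E'
from h import *
t=cv2.imread("pics/top0.png");s=cv2.imread("pics/side0.png")
a=crop(t,255,130,100,75,8);cv2.imwrite("pics/a.png",a)
b=crop(s,310,135,100,75,4); b2=crop(s,335,140,66,100,6)
cv2.imwrite("pics/b.png",np.hstack([b2,crop(t,375,178,66,100,6)]))
cv2.imwrite("pics/c.png",np.vstack([np.hstack([crop(t,155,175,65,65,6),crop(s,290,110,65,65,6)])]))
E
```

```text
(no output)
```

View pics/a.png

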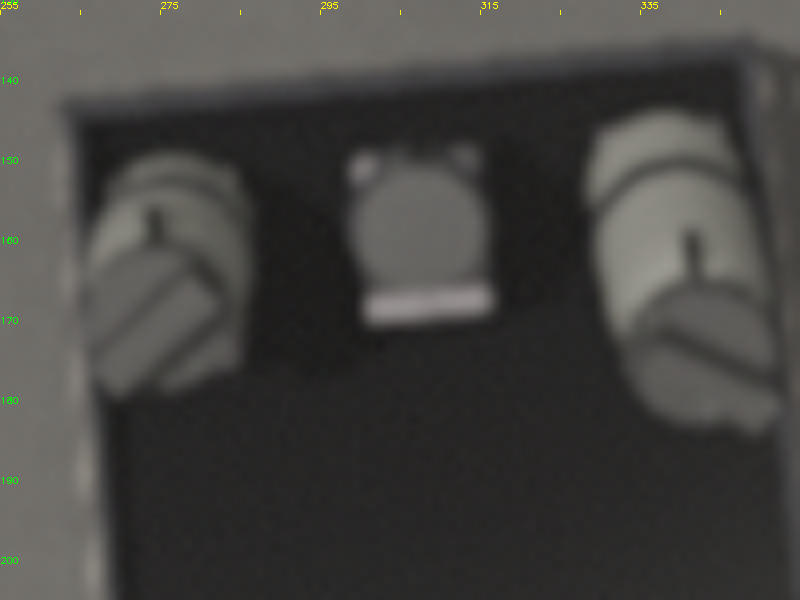

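View pics/b.png

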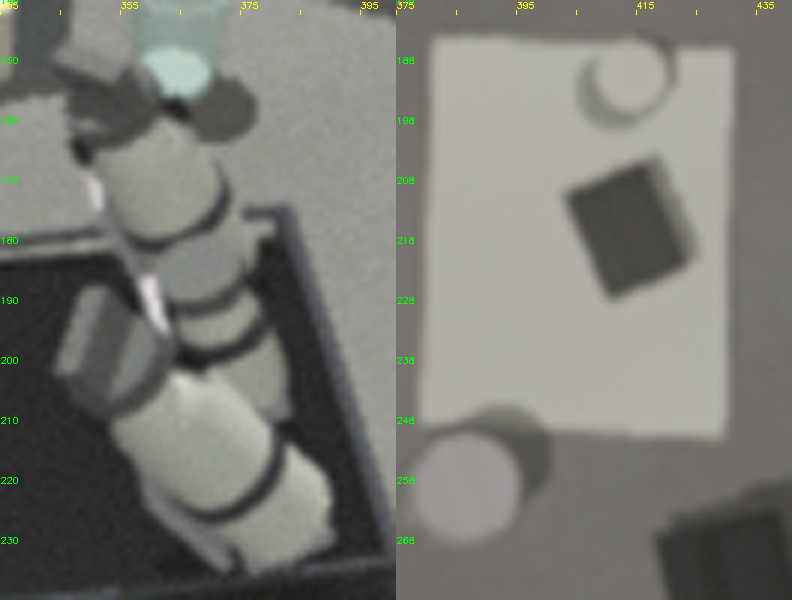

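View pics/c.png

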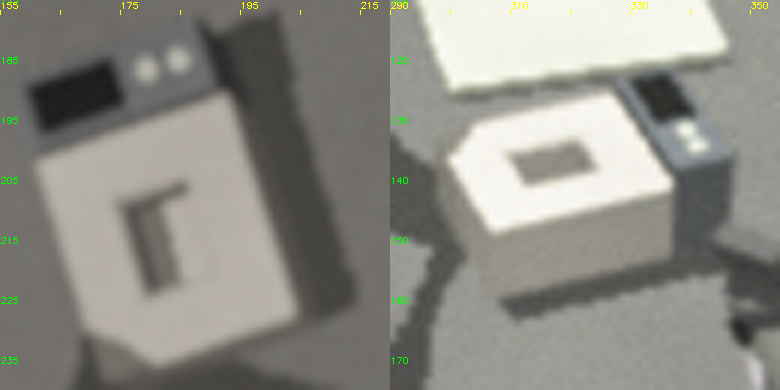

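Run:
```python
from h import *
np.set_printoptions(precision=4,suppress=True)
t,s=cam("top"),cam("side")
print("ctl top",plane(t,[(161.5,201.5),(192.5,190.5),(204.5,228)],.06)[:,:2].tolist())
print("ctl side",plane(s,[(336,141.5),(308,149),(325.5,125)],.06)[:,:2].tolist())
print("hole top",plane(t,[(175,208.5),(186.5,205),(180,224.5)],.06)[:,:2].tolist())
print("hole side",plane(s,[(309.5,135),(322.5,133),(324.8,138.7),(312.5,141)],.06)[:,:2].tolist())
print("rail",plane(t,[(263,143.5),(348.5,135)],.095)[:,:2].tolist())
def mask(c,x0,y0,x1,y1,thr,z):
    g=cv2.cvtColor(c["color"],6); m=np.zeros_like(g); m[y0:y1,x0:x1]=(g[y0:y1,x0:x1]<thr)
    n,l,st,ce=cv2.connectedComponentsWithStats(m); i=1+np.argmax(st[1:,4]); 
    p=np.argwhere(l==i)[:,::-1].astype(np.float32); r=cv2.minAreaRect(p); print("rect px",r,st[i])
    b=plane(c,cv2.boxPoints(r),z); print(b[:,:2].tolist(),b.mean(0),np.linalg.norm(np.diff(b,axis=0),axis=1)); return b
g=cv2.cvtColor(t["color"],6); print(g[216,405:426]); print(g[198:232,413]); print(g[200:232,410])
mask(t,395,200,432,235,95,.044)
mask(t,440,195,485,235,75,.08); mask(t,410,255,450,300,75,.08)
g=cv2.cvtColor(s["color"],6); print(g[285:315,310:336:2])
i=cv2.convertScaleAbs
def e(im,x,y,w,h,sc):
    c=im[y:y+h,x:x+w]; c=np.clip((c.astype(float)-20)*2.0,0,255).astype(np.uint8); f=np.zeros_like(im); f[y:y+h,x:x+w]=c; return crop(f,x,y,w,h,sc)
T,S=t["color"],s["color"]
cv2.imwrite("pics/d.png",np.vstack([np.hstack([e(T,260,150,40,30,10),e(T,325,158,40,30,10)]),np.hstack([e(S,340,143,40,30,10),e(S,335,183,40,30,10)])]))
cv2.imwrite("pics/e.png",np.hstack([crop(S,300,280,40,45,10),crop(T,393,195,40,45,10)]))
```

```text
ctl top [[0.5226939501450225, 0.457869642130351], [0.5580076954952073, 0.355658899419927], [0.43301427582004537, 0.31276312665619976]]
ctl side [[0.556629476107584, 0.34612119757554516], [0.44359715427221974, 0.3024204972297222], [0.5201779199641294, 0.4560872786687473]]
hole top [[0.498698238570937, 0.41201234983173396], [0.5097986206787188, 0.3741773215484511], [0.4455513428524172, 0.3937434456719636]]
hole side [[0.4519069862687529, 0.39088524896053944], [0.5052207561230239, 0.4026120153116435], [0.5127496647189816, 0.365239513434898], [0.4628359599545613, 0.35187814460488664]]
rail [[0.7042273111857408, 0.11894430211403227], [0.7288818687490594, -0.16128390972448753]]
[115  82  72  75  74  73  72  73  73  73  73  75  74  74  72  77  95 112
 123 141 164]
[137 156 171 177 176 176 167 140  96  69  68  69  71  72  72  73  73  73
  73  74  72  73  72  73  74  73  72  78 105 143 167 174 175 175]
[168 175 177 177 176 168 146 109  77  69  71  70  69  69  72  72  73  73
  75  75  75  75  76  75  76  81  96 125 155 171 174 174]
rect px ((413.1551818847656, 215.862060546875), (17.9889850616
[... 1951 characters left out ...]
48  55  54  52  55  49  49  52  46 132]
 [231  59  54  50  53  53  51  54  53  54  50  50 120]
 [245  84  53  51  47  49  53  50  53  53  54  67 172]
 [248 130  60  50  53  55  54  53  53  53  49  96 198]
 [250 163  59  56  51  52  52  53  51  51  54 134 195]
 [249 172  58  54  54  53  55  52  52  55  70 145 173]
 [248 179  65  55  50  51  55  50  54  76 108 151 159]
 [249 201  77  58  53  55  49  59  79 131 142 154 154]
 [248 232  99  52  54  49  64  93 129 151 152 154 154]
 [248 244 134  55  57  68 105 135 151 157 157 155 153]
 [248 248 173  79  79 115 146 151 153 156 153 154 152]
 [248 248 198 115 125 147 155 156 153 153 154 156 153]
 [247 249 233 142 150 153 153 153 155 154 152 152 153]]
```

View pics/d.png

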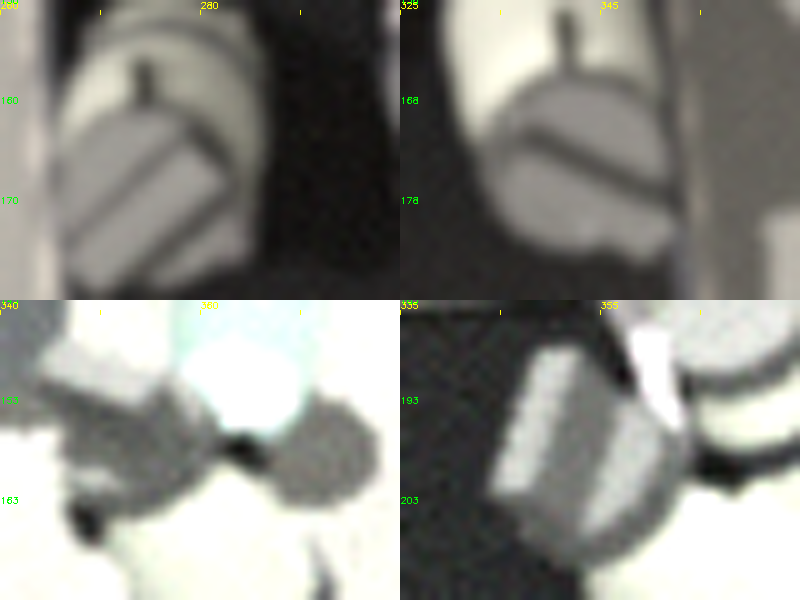

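View pics/e.png

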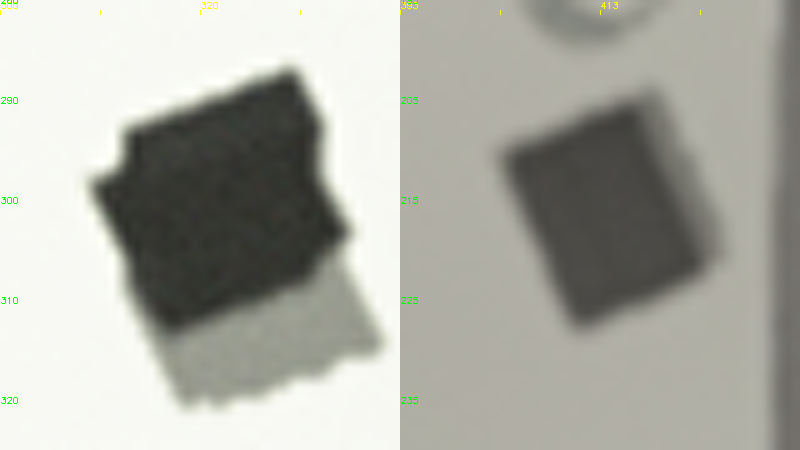

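Picture d gives the bar-top centres. In the top view the left bar is centred near (274.5,171.5) and the right near (344,177.5). In the side view they are near (350,150) and (348.3,195). Picture e shows the key with its collar corners, and it matches 66x50. Next I triangulate.

Run:
```python
from h import *
np.set_printoptions(precision=4,suppress=True)
t,s=cam("top"),cam("side")
print("L",tri(t,(274.5,171.5),s,(350,150))); print("R",tri(t,(344,177.5),s,(348.3,195)))
print("Ldisc z.22",tri(t,(283,168.5),s,(357,150.5)))
print("key side",plane(s,[(309.3,298),(335,303.2),(316.8,313.3)],.042)[:,:2])
print("front",plane(t,[(268,218.5),(357,211)],.055)[:,:2].tolist())
def quad(c,px,z): 
    p=plane(c,px,z); return p
yaw=np.radians(5); mx=np.array([np.cos(yaw),np.sin(yaw),0]); my=np.array([-np.sin(yaw),np.cos(yaw),0])
for n,l,q,qs,zz in (("L",27,[(266.8,176),(270,179),(282.8,168),(278.8,163.8)],[(345,147.3),(357.5,150),(355.3,153.5),(344,150.3)],.25),("R",38,[(338,173.5),(351.7,179.3),(336,176)],[(347.8,188),(352.3,188.5),(348.5,202.3),(344,202)],.24)):
    a=np.cos(np.radians(l))*np.array([0,0,1])-np.sin(np.radians(l))*mx
    u=np.cross(my,a)  # x-like in cap plane, (toward +x, up)
    print(n,"axis",a)
    # plane through triangulated centre, normal a
    C=tri(t,(274.5,171.5),s,(350,150))[0] if n=="L" else tri(t,(344,177.5),s,(348.3,195))[0]
    for c,pp in((t,q),(s,qs)):
        d=rays(c,pp); P=c["origin"]+d*(((C-c["origin"])@a)/(d@a))[:,None]
        print(np.c_[(P-C)@u,(P-C)@my]*1000)
```

```text
L (array([0.5761, 0.0662, 0.2466]), np.float64(0.0029139654929120637))
R (array([ 0.5551, -0.1367,  0.2403]), np.float64(4.3393258415731545e-05))
Ldisc z.22 (array([0.5884, 0.0405, 0.2633]), np.float64(0.017759915226954415))
key side [[ 0.4307 -0.3664]
 [ 0.5056 -0.3867]
 [ 0.4509 -0.4184]]
front [[0.46202457470909813, 0.10600409386733446], [0.48258349650024407, -0.18547159258239287]]
L axis [-0.4523 -0.0396  0.891 ]
[[-12.642   24.0691]
 [-22.621   15.8834]
 [  6.4491 -25.2255]
 [ 20.0998 -15.1095]]
[[-12.5253  22.9351]
 [ 25.5533 -16.2471]
 [ 15.3984 -27.4653]
 [-18.4001  11.0546]]
R axis [-0.6133 -0.0537  0.788 ]
[[ 14.7884  16.6801]
 [ -8.3623 -22.2422]
 [  7.3953  23.0411]]
[[  3.9605  27.6095]
 [ 18.112   15.0744]
 [ -5.0112 -27.3896]
 [-19.3273 -16.1838]]
```

Everything agrees. The bottle spacing is 200.4 mm, and the cap angles come out at about 130° (left) and 61° (right) from the ridges. Next, the pre-grasp for the left cap.

```bash
cat >> h.py <<'E'
np.set_printoptions(precision=4,suppress=True)
yaw=np.radians(5); mx=np.array([np.cos(yaw),np.sin(yaw),0]); my=np.array([-np.sin(yaw),np.cos(yaw),0])
def capR(lean,ydeg):
    l=np.radians(lean); a=np.cos(l)*np.array([0,0,1])-np.sin(l)*mx; u=np.cross(my,a); k=np.radians(ydeg)
    y=np.cos(k)*u+np.sin(k)*my; return np.c_[np.cross(y,-a),y,-a],a
def downR(ydeg):
    k=np.radians(ydeg); y=np.array([np.cos(k),np.sin(k),0]); z=np.array([0,0,-1.]); return np.c_[np.cross(y,z),y,z]
def delta(P,Rt):
    s=readout.read_state(); R0=R.from_rotvec(s["tcp_rot"]).as_matrix()
    d=R0.T@(np.array(P)-s["tool_pos"]); w=np.degrees(R.from_matrix(R0.T@Rt).as_rotvec())
    print("t",s["time"],"delta mm",d*1000,"deg",w,"|",np.linalg.norm(d),np.linalg.norm(w),"q",s["q"],"F",s["wrist_force"],"T",s["torque"],"w",s["width"],s["grip_force"])
L=np.array([.576,.065,.2466]); RR=np.array([.555,-.137,.2403])  # bar top centres
E
python3 - <<'E'
from h import *
Rt,a=capR(27,40); print(Rt); delta(L+a*.10,Rt)
E
```

```text
[[-0.6373  0.6239  0.4523]
 [ 0.7132  0.6998  0.0396]
 [-0.2918  0.3478 -0.891 ]]
t 0.3 delta mm [-478.4368 -437.0043  -87.5835] deg [-16.59   -21.6015  24.6678] | 0.653869552842886 36.74712800965927 q [ 1.1871  0.2643  1.6045  0.      1.2737 -0.0369] F [0.7034 0.1467 0.3347] T [-0.0298  0.0107  0.0346] w 1.0018566079520024 0.0
```

Request:
jog_arm(deltas=[-0.478,-0.437,-0.088,-16.6,-21.6,24.7,1,-0.478,-0.437,-0.088,-16.6,-21.6,24.7,1,-0.478,-0.437,-0.088,-16.6,-21.6,24.7,1,-0.478,-0.437,-0.088,-16.6,-21.6,24.7,1,-0.478,-0.437,-0.088,-16.6,-21.6,24.7,1,-0.478,-0.437,-0.088,-16.6,-21.6,24.7,1,-0.478,-0.437,-0.088,-16.6,-21.6,24.7,1,-0.478,-0.437,-0.088,-16.6,-21.6,24.7,1])

```text
time: 1.1
tool_pos: [0.4137, 0.2824, 0.3027]
tcp_rot: [1.035, 2.501, 0.303]
wrist_force: [1.1, -0.2, -0.2]
width: 1.003
grip_force: 0.0
```

Run:
```python
from h import *
Rt,a=capR(27,40); delta(L+a*.10,Rt)
```

```text
t 1.1 delta mm [-242.1242  -70.4643   14.5048] deg [ 0.128  -0.0236  0.0198] | 0.2525861091532337 0.13163498689408912 q [ 0.7285 -0.3465  2.1579 -0.3353  0.9673  0.0831] F [ 1.0518 -0.2356 -0.2106] T [ 0.0073  0.1823 -0.0101] w 1.0031109273073942 0.0
```

Request:
jog_arm(deltas=[-0.242,-0.07,0.0145,0,0,0,1,-0.242,-0.07,0.0145,0,0,0,1,-0.242,-0.07,0.0145,0,0,0,1,-0.242,-0.07,0.0145,0,0,0,1,-0.242,-0.07,0.0145,0,0,0,1,-0.242,-0.07,0.0145,0,0,0,1,-0.242,-0.07,0.0145,0,0,0,1,-0.242,-0.07,0.0145,0,0,0,1])

```text
time: 1.9
tool_pos: [0.53, 0.0634, 0.3347]
tcp_rot: [1.037, 2.503, 0.302]
wrist_force: [-0.4, 0.3, -0.7]
width: 1.001
grip_force: 0.0
```

Run:
```python
from h import *
Rt,a=capR(27,40); delta(L-a*.002,Rt)
```

```text
t 1.9 delta mm [ -2.6125  -0.8589 101.4021] deg [ 0.0172 -0.0822 -0.0468] | 0.10143937659042515 0.09608152537350871 q [ 0.0655 -0.3456  2.0987  0.0141  0.9181 -0.7253] F [-0.3765  0.3017 -0.7225] T [0.023  0.2461 0.018 ] w 1.0010426550483995 0.0
```

Request:
jog_arm(deltas=[-0.0025,-0.001,0.04,0,0,0,1,-0.0025,-0.001,0.07,0,0,0,1,-0.0025,-0.001,0.085,0,0,0,1,-0.0025,-0.001,0.1,0,0,0,1,-0.0025,-0.001,0.101,0,0,0,1,-0.0025,-0.001,0.101,0,0,0,1])

```text
time: 2.5
tool_pos: [0.5764, 0.0664, 0.2451]
tcp_rot: [1.034, 2.505, 0.302]
wrist_force: [-0.0, 0.0, 0.0]
width: 1.0
grip_force: 0.0
```

Run:
```python
from h import *
Rt,a=capR(27,40); delta(L-a*.002,Rt)
t,s=cam("top"),cam("side")
cv2.imwrite("pics/f.png",np.hstack([crop(t["color"],240,130,80,60,5),crop(s["color"],310,110,80,60,5)]))
```

```text
t 2.5 delta mm [-1.1607 -0.6884  0.3789] deg [ 0.0356 -0.1436  0.113 ] | 0.0014016224205689553 0.1861436207843748 q [ 0.0645 -0.1845  2.1428  0.0193  0.7135 -0.735 ] F [-0.0293  0.0196  0.0387] T [-0.0534  0.2435 -0.014 ] w 1.0003007257233867 0.0
```

View pics/f.png

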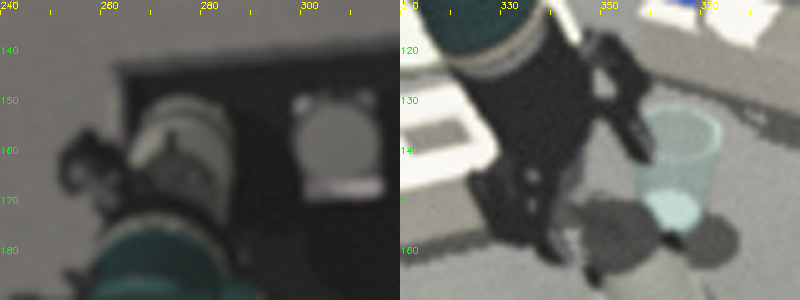

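The side view shows the open fingertips at (361,142) and (341,160) on either side of the cap at (352,156), with no contact. I'll close on it.

Request:
jog_arm(deltas=[-0.001,-0.0005,0,0,0,0,-0.2,-0.001,-0.0005,0,0,0,0,-1,-0.001,-0.0005,0,0,0,0,-1,-0.001,-0.0005,0,0,0,0,-1,-0.001,-0.0005,0,0,0,0,-1,-0.001,-0.0005,0,0,0,0,-1,-0.001,-0.0005,0,0,0,0,-1,-0.001,-0.0005,0,0,0,0,-1], squeeze=50)

```text
time: 3.4
tool_pos: [0.5787, 0.0641, 0.2472]
tcp_rot: [1.037, 2.499, 0.305]
wrist_force: [1.9, 5.2, 2.3]
width: 0.172
grip_force: 52.8
```

Run:
```python
from h import *
Rt,a=capR(27,40); delta(L-a*.002,Rt)
```

```text
t 3.4 delta mm [ 2.5441 -1.226   1.3276] deg [ 0.2253  0.0398 -0.1042] | 0.0031205470499197706 0.2513994366642 q [ 0.059  -0.1844  2.14    0.0228  0.7117 -0.7388] F [1.9216 5.1531 2.2612] T [ 0.5324 -0.0995  0.1756] w 0.17213969515983202 52.828348875045776
```

Request:
jog_arm(deltas=[0,0.001,0,0,0,8,-1,0,0.001,0,0,0,16,-1,0,0.001,0,0,0,24,-1,0,0.001,0,0,0,32,-1,0,0.001,0,0,0,40,-1,0,0.001,0,0,0,48,-1,0,0.001,0,0,0,56,-1,0,0.001,0,0,0,64,-1])

```text
time: 4.2
tool_pos: [0.5758, 0.0636, 0.2456]
tcp_rot: [2.324, 1.648, 0.584]
wrist_force: [-15.4, -0.2, 9.6]
width: 0.178
grip_force: 54.7
```

Run:
```python
from h import *
Rt,a=capR(27,-90); delta(L-a*.002,Rt); s=readout.read_state(); print(s["torque"]@a)
```

```text
t 4.2 delta mm [1.5386 0.0906 1.2074] deg [-0.1963  0.2555 65.6534] | 0.001957862376357762 65.65417453070974 q [ 0.0597 -0.1848  2.1408  0.0194  0.7199  0.3857] F [-15.358   -0.2331   9.6033] T [-0.0864  1.8581  0.1699] w 0.17772891118356582 54.7271203994751
0.11696098771515076
```

Request:
jog_arm(deltas=[0,-0.001,-0.001,0,0,8,-1,0,-0.001,-0.002,0,0,16,-1,0,-0.001,-0.002,0,0,24,-1,0,-0.001,-0.002,0,0,32,-1,0,-0.001,-0.002,0,0,40,-1,0,-0.001,-0.002,0,0,48,-1,0,-0.001,-0.002,0,0,56,-1])

```text
time: 4.9
tool_pos: [0.5739, 0.0658, 0.2448]
tcp_rot: [3.018, 0.387, 0.72]
wrist_force: [-5.4, 10.4, -0.7]
width: 0.178
grip_force: 52.6
```

Run:
```python
from h import *
Rt,a=capR(27,-90); delta(L-a*.002,Rt); s=readout.read_state(); print(s["torque"]@a)
```

```text
t 4.9 delta mm [2.4435 1.4324 1.3108] deg [-0.2621  0.347   9.5576] | 0.003121005227383965 9.567484096160017 q [ 0.0624 -0.1873  2.144   0.0231  0.7204  1.3644] F [-5.4296 10.4381 -0.6856] T [1.4869 1.0228 0.9609] w 0.17828321334115654 52.608566880226135
0.1432260110240696
```

Request:
jog_arm(deltas=[0,0,0,0,0,4,-1,0,0,0,0,0,8,-1,0,0,0,0,0,11,-1,0,0,0,0,0,13,-1,0,0,0,0,0,13,-1])

```text
time: 5.4
tool_pos: [0.5737, 0.0663, 0.2448]
tcp_rot: [-3.022, -0.056, -0.713]
wrist_force: [-5.9, 10.3, -1.3]
width: 0.177
grip_force: 55.2
```

Run:
```python
from h import *
Rt,a=capR(27,-90); delta(L-a*.002,Rt); s=readout.read_state(); print(s["torque"]@a)
```

```text
t 5.4 delta mm [2.8292 1.3907 1.3615] deg [-0.2303  0.3829 -2.9396] | 0.0034339796187342012 2.9733370947890085 q [ 0.0635 -0.1874  2.1441  0.0225  0.7206  1.5839] F [-5.9423 10.3333 -1.2918] T [1.1491 0.9988 2.0295] w 0.17708567182660298 55.19210636615753
1.2491056342163942
```

Request:
jog_arm(deltas=[0,0,0,0,0,2,-1,0,0,0,0,0,3,-1,0,0,0,0,0,3,-1])

```text
time: 5.7
tool_pos: [0.5734, 0.0663, 0.2447]
tcp_rot: [-3.012, 0.02, -0.708]
wrist_force: [-7.1, 11.0, 0.7]
width: 0.175
grip_force: 74.3
```

Run:
```python
from h import *
Rt,a=capR(27,-90); delta(L-a*.002,Rt); s=readout.read_state(); print(s["torque"]@a)
```

```text
t 5.7 delta mm [3.2357 1.1977 1.4576] deg [-0.1976  0.4302 -5.8283] | 0.0037454676739290295 5.847495400136939 q [ 0.0637 -0.1877  2.1443  0.0217  0.7215  1.6351] F [-7.0979 10.9612  0.6976] T [0.8874 1.2169 2.304 ] w 0.17524155758788115 74.2843275424093
1.6033494287383068
```

The left cap is on its stop: 1.6 N m against 0.1 N m friction, at 0°. Release and retract.

Request:
jog_arm(deltas=[0,0,0,0,0,0,1,0,0,0,0,0,0,1,0,0,0,0,0,0,1,0,0,0,0,0,0,1,0,0,-0.03,0,0,0,1,0,0,-0.08,0,0,0,1,0,0,-0.12,0,0,0,1,0,0,-0.12,0,0,0,1])

```text
time: 6.5
tool_pos: [0.5241, 0.0591, 0.3634]
tcp_rot: [-3.005, 0.028, -0.741]
wrist_force: [1.2, 0.2, 0.8]
width: 1.001
grip_force: 0.0
```

Run:
```python
from h import *
Rt,a=capR(38,-29); delta(RR+a*.10,Rt)
```

```text
t 6.5 delta mm [-41.739  203.6306  16.8696] deg [ -4.9738   9.5809 -66.8852] | 0.20854772044348205 67.75073268853697 q [ 0.056  -0.3786  2.0738  0.0177  0.9613  1.639 ] F [1.232  0.1874 0.826 ] T [-0.0203  0.1498 -0.0042] w 1.0011581802338694 0.0
```

Request:
jog_arm(deltas=[-0.042,0.2035,0.017,-5,9.6,-66.9,1,-0.042,0.2035,0.017,-5,9.6,-66.9,1,-0.042,0.2035,0.017,-5,9.6,-66.9,1,-0.042,0.2035,0.017,-5,9.6,-66.9,1,-0.042,0.2035,0.017,-5,9.6,-66.9,1,-0.042,0.2035,0.017,-5,9.6,-66.9,1,-0.042,0.2035,0.017,-5,9.6,-66.9,1,-0.042,0.2035,0.017,-5,9.6,-66.9,1])

```text
time: 7.3
tool_pos: [0.4905, -0.1441, 0.3094]
tcp_rot: [2.521, 1.21, 0.815]
wrist_force: [0.3, 0.0, 0.1]
width: 1.004
grip_force: 0.0
```

Request:
jog_arm(deltas=[0,0,0,0,0,0,1])

```text
time: 7.4
tool_pos: [0.4903, -0.143, 0.3092]
tcp_rot: [2.526, 1.205, 0.816]
wrist_force: [0.3, 0.6, 0.1]
width: 1.0
grip_force: 0.0
```

Run:
```python
from h import *
Rt,a=capR(38,-29); delta(RR-a*.002,Rt)
```

```text
t 7.4 delta mm [11.0669  8.8068 95.6632] deg [ -1.9432   2.5804 -14.6725] | 0.09670302533303048 15.0238525637416 q [-0.5468 -0.4262  2.2402  0.4456  0.8577 -0.0798] F [0.3482 0.6227 0.1219] T [-0.0123  0.2565 -0.0338] w 0.9997614827934824 0.0
```

Request:
jog_arm(deltas=[0.011,0.009,0.02,-1.9,2.6,-14.7,1,0.011,0.009,0.02,-1.9,2.6,-14.7,1,0.011,0.009,0.02,-1.9,2.6,-14.7,1,0.011,0.009,0.02,-1.9,2.6,-14.7,1])

```text
time: 7.8
tool_pos: [0.514, -0.1385, 0.3021]
tcp_rot: [2.277, 1.476, 0.826]
wrist_force: [0.3, 0.6, -0.4]
width: 0.996
grip_force: 0.0
```

Run:
```python
from h import *
Rt,a=capR(38,-29); delta(RR-a*.002,Rt)
```

```text
t 7.8 delta mm [-4.7149 -3.9516 75.9609] deg [-0.0355 -0.0776 -0.118 ] | 0.07620964062546753 0.14558834940446141 q [-0.5382 -0.3904  2.25    0.5328  0.7925 -0.4019] F [ 0.3397  0.6472 -0.4289] T [-0.0755  0.2675  0.0089] w 0.9959601188276929 0.0
```

Request:
jog_arm(deltas=[-0.0045,-0.004,0.03,0,0,0,1,-0.0045,-0.004,0.055,0,0,0,1,-0.0045,-0.004,0.07,0,0,0,1,-0.0045,-0.004,0.075,0,0,0,1,-0.0045,-0.004,0.075,0,0,0,1])

```text
time: 8.3
tool_pos: [0.5558, -0.1364, 0.2392]
tcp_rot: [2.274, 1.48, 0.826]
wrist_force: [0.0, 0.4, 0.3]
width: 1.004
grip_force: 0.0
```

Run:
```python
from h import *
Rt,a=capR(38,-29); delta(RR-a*.002,Rt)
```

```text
t 8.3 delta mm [-0.4792  0.2491  0.6457] deg [-0.0727 -0.1217  0.0642] | 0.0008417589797886226 0.15561432144629278 q [-0.4782 -0.2444  2.2675  0.6029  0.6254 -0.4681] F [0.0471 0.393  0.2832] T [-0.0319  0.3194  0.0401] w 1.0035685606465932 0.0
```

Request:
jog_arm(deltas=[0,0,0,0,0,0,-0.2,0,0,0,0,0,0,-1,0,0,0,0,0,0,-1,0,0,0,0,0,0,-1,0,0,0,0,0,0,-1,0,0,0,0,0,0,-1,0,0,0,0,0,0,-1,0,0,0,0,0,0,-1], squeeze=50)

```text
time: 9.1
tool_pos: [0.5555, -0.1368, 0.2401]
tcp_rot: [2.272, 1.481, 0.827]
wrist_force: [-6.0, 0.6, 5.0]
width: 0.176
grip_force: 48.8
```

Run:
```python
from h import *
Rt,a=capR(38,-29); delta(RR-a*.002,Rt); s=readout.read_state(); print(s["torque"]@a,Rt.T@s["wrist_force"])
```

```text
t 9.1 delta mm [-0.3123 -0.1354  1.5471] deg [ 0.0079 -0.1227  0.1593] | 0.0015840898400358789 0.20123573020090957 q [-0.4794 -0.2463  2.2678  0.6034  0.6261 -0.4705] F [-5.9543  0.6189  5.002 ] T [0.0887 0.5846 0.0321] w 0.17599327942592388 48.779754638671875
-0.0604923720163992 [ 0.2406 -1.908  -7.5603]
```

Request:
jog_arm(deltas=[0,0,-0.001,0,0,0,-1,0,0,-0.002,0,0,8,-1,0,0,-0.002,0,0,16,-1,0,0,-0.002,0,0,24,-1,0,0,-0.002,0,0,32,-1,0,0,-0.002,0,0,40,-1,0,0,-0.002,0,0,48,-1,0,0,-0.002,0,0,54,-1])

```text
time: 9.9
tool_pos: [0.5548, -0.136, 0.24]
tcp_rot: [2.948, 0.306, 1.021]
wrist_force: [13.5, 4.1, -8.6]
width: 0.175
grip_force: 51.2
```

Run:
```python
from h import *
Rt,a=capR(38,-90); delta(RR-a*.002,Rt); s=readout.read_state(); print(s["torque"]@a,Rt.T@s["wrist_force"])
```

```text
t 9.9 delta mm [0.2094 1.0873 1.8219] deg [-0.1951 -0.035   6.7856] | 0.0021320178860436555 6.788473677094166 q [-0.4793 -0.2476  2.2687  0.6036  0.6281  0.4784] F [13.4566  4.098  -8.5583] T [ 0.2392 -0.7095  0.2715] w 0.17475007393487754 51.17062747478485
0.10534901752440516 [ 5.576  -2.9095 15.2171]
```

Request:
jog_arm(deltas=[0,0,0.001,0,0,4,-1,0,0,0.001,0,0,7,-1,0,0,0.001,0,0,10,-1,0,0,0.001,0,0,13,-1,0,0,0.001,0,0,13,-1])

```text
time: 10.4
tool_pos: [0.5546, -0.1358, 0.2398]
tcp_rot: [-2.913, 0.013, -0.997]
wrist_force: [1.2, 4.4, -1.2]
width: 0.173
grip_force: 70.1
```

Run:
```python
from h import *
Rt,a=capR(38,-90); delta(RR-a*.002,Rt); s=readout.read_state(); print(s["torque"]@a,Rt.T@s["wrist_force"])
```

```text
t 10.4 delta mm [0.6606 1.2084 1.7692] deg [-0.1998  0.0683 -5.567 ] | 0.002242075995184238 5.571001818722686 q [-0.4786 -0.2474  2.2684  0.6011  0.6288  0.6967] F [ 1.1609  4.4171 -1.2097] T [-0.5488  0.0987  1.8421] w 0.17297059720358196 70.10284697636962
1.7829079665997503 [ 0.4699 -4.2991  1.9023]
```

The right cap is on its stop at 1.8 N m. Release and retract.

Request:
jog_arm(deltas=[0,0,0,0,0,0,1,0,0,0,0,0,0,1,0,0,0,0,0,0,1,0,0,0,0,0,0,1,0,0,-0.03,0,0,0,1,0,0,-0.07,0,0,0,1,0,0,-0.1,0,0,0,1,0,0,-0.1,0,0,0,1])

```text
time: 11.2
tool_pos: [0.4943, -0.144, 0.3249]
tcp_rot: [-2.912, 0.021, -1.013]
wrist_force: [0.4, -0.8, 0.9]
width: 1.001
grip_force: 0.0
```

Run:
```python
from h import *
delta([.466,-.373,.22],downR(-69.3))
```

```text
t 11.2 delta mm [-79.8114 234.6123  52.9993] deg [  3.5686 -38.5348 -20.7157] | 0.2534200250691038 43.89537926679091 q [-0.5825 -0.4468  2.2464  0.5319  0.8566  0.7493] F [ 0.423  -0.8113  0.9252] T [-0.02    0.282  -0.0051] w 1.0007518518793759 0.0
```

Request:
jog_arm(deltas=[-0.08,0.2345,0.053,3.6,-38.5,-20.7,0.3,-0.08,0.2345,0.053,3.6,-38.5,-20.7,0.3,-0.08,0.2345,0.053,3.6,-38.5,-20.7,0.3,-0.08,0.2345,0.053,3.6,-38.5,-20.7,0.3,-0.08,0.2345,0.053,3.6,-38.5,-20.7,0.3,-0.08,0.2345,0.053,3.6,-38.5,-20.7,0.3,-0.08,0.2345,0.053,3.6,-38.5,-20.7,0.3,-0.08,0.2345,0.053,3.6,-38.5,-20.7,0.3])

```text
time: 12.0
tool_pos: [0.4651, -0.3699, 0.213]
tcp_rot: [-3.082, -0.566, 0.008]
wrist_force: [0.2, -0.1, 0.6]
width: 0.649
grip_force: 0.0
```

Run:
```python
from h import *
delta([.466,-.373,.066],downR(-69.3))
t,s=cam("top"),cam("side")
cv2.imwrite("pics/g.png",np.vstack([np.hstack([crop(t["color"],258,140,50,40,8),crop(t["color"],325,150,50,40,8)]),np.hstack([crop(s["color"],330,140,50,35,8),crop(s["color"],330,180,50,35,8)])]))
```

```text
t 12.0 delta mm [  0.3538   4.4326 146.9713] deg [-0.4839  0.218   0.1025] | 0.14703859320159157 0.540597013008156 q [-0.7143  0.1429  1.8147  0.0007  1.1932  0.4932] F [ 0.221  -0.1188  0.6229] T [ 0.0052 -0.0103 -0.0131] w 0.6494242400083732 0.0
```

View pics/g.png

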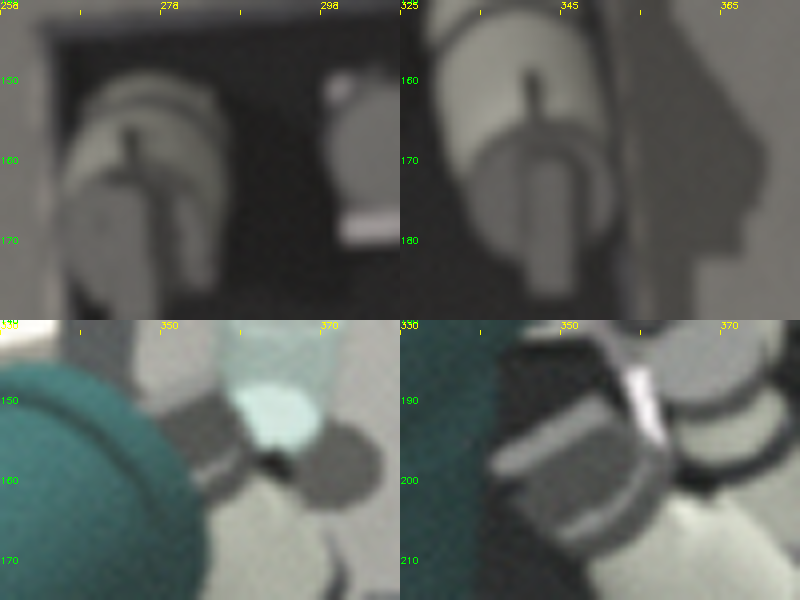

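Both bars now line up with the ridges: the left bar with the ridge at (273,158), the right with the ridge at (341,162). Now down to the key.

Request:
jog_arm(deltas=[0,0.0045,0.05,-0.5,0.2,0,0.3,0,0.0045,0.1,-0.5,0.2,0,0.3,0,0.0045,0.13,-0.5,0.2,0,0.3,0,0.0045,0.147,-0.5,0.2,0,0.3,0,0.0045,0.147,-0.5,0.2,0,0.3])

```text
time: 12.6
tool_pos: [0.4635, -0.372, 0.0649]
tcp_rot: [-3.088, -0.568, 0.005]
wrist_force: [-0.1, 0.2, 0.2]
width: 0.652
grip_force: 0.0
```

Request:
jog_arm(deltas=[0,0,0,0,0,0,-0.3,0,0,0,0,0,0,-1,0,0,0,0,0,0,-1,0,0,0,0,0,0,-1,0,0,0,0,0,0,-1], squeeze=40)

```text
time: 13.1
tool_pos: [0.4668, -0.3753, 0.069]
tcp_rot: [3.086, 0.567, 0.002]
wrist_force: [-1.3, 1.1, 7.0]
width: 0.251
grip_force: 43.6
```

Run:
```python
from h import *
delta([.466,-.373,.066],downR(-69.3))
```

```text
t 13.1 delta mm [ 0.0331 -2.4468  3.0154] deg [ 0.2531 -0.0311  0.1199] | 0.0038834023510726126 0.2817282871050987 q [-0.7178  0.29    1.9284 -0.002   0.919   0.4908] F [-1.3454  1.0756  6.9618] T [0.4108 0.1387 0.014 ] w 0.25072114970449266 43.595266342163086
```

Request:
jog_arm(deltas=[0,0,-0.05,0,0,0,-1,0,0,-0.1,0,0,0,-1,0,0,-0.15,0,0,0,-1,0,0,-0.2,0,0,0,-1,0,0,-0.25,0,0,0,-1,0,0,-0.3,0,0,0,-1,0,0,-0.35,0,0,0,-1,0,0,-0.35,0,0,0,-1], squeeze=60)

```text
time: 13.9
tool_pos: [0.4679, -0.3754, 0.4274]
tcp_rot: [3.075, 0.565, 0.015]
wrist_force: [-0.1, -0.4, -0.7]
width: 0.245
grip_force: 59.7
```

Run:
```python
from h import *
delta([.478,.384,.42],downR(-71))
```

```text
t 13.9 delta mm [ 279.4764 -706.2274   -2.3302] deg [ 0.932  -0.3975  1.8275] | 0.7595193194708348 2.08960504331193 q [-0.7167  0.0535  1.5238 -0.0018  1.5468  0.4906] F [-0.0584 -0.3849 -0.6728] T [ 0.0163 -0.0673  0.0477] w 0.2445862258939426 59.65198516845703
```

Request:
jog_arm(deltas=[0.2795,-0.706,-0.002,0.9,-0.4,1.8,-1,0.2795,-0.706,-0.002,0.9,-0.4,1.8,-1,0.2795,-0.706,-0.002,0.9,-0.4,1.8,-1,0.2795,-0.706,-0.002,0.9,-0.4,1.8,-1,0.2795,-0.706,-0.002,0.9,-0.4,1.8,-1,0.2795,-0.706,-0.002,0.9,-0.4,1.8,-1,0.2795,-0.706,-0.002,0.9,-0.4,1.8,-1,0.2795,-0.706,-0.002,0.9,-0.4,1.8,-1])

```text
time: 14.7
tool_pos: [0.4705, 0.0282, 0.4167]
tcp_rot: [-3.086, -0.517, 0.016]
wrist_force: [0.8, 0.7, -2.1]
width: 0.25
grip_force: 59.7
```

Run:
```python
from h import *
delta([.478,.384,.30],downR(-71))
```

```text
t 14.7 delta mm [ 123.8291 -332.3104  120.4163] deg [-0.8082  0.4404  0.0034] | 0.3745182712682003 0.9204053655494122 q [-0.0006 -0.1801  1.7629  0.0108  1.5707  1.2385] F [ 0.8281  0.7043 -2.0737] T [-0.0926 -0.0408 -0.0738] w 0.2501504363404361 59.660566449165344
```

Request:
jog_arm(deltas=[0.124,-0.332,0,-0.8,0.4,0,-1,0.124,-0.332,0,-0.8,0.4,0,-1,0.124,-0.332,0,-0.8,0.4,0,-1,0.124,-0.332,0,-0.8,0.4,0,-1,0.124,-0.332,0,-0.8,0.4,0,-1,0.124,-0.332,0,-0.8,0.4,0,-1,0.124,-0.332,0.03,-0.8,0.4,0,-1,0.124,-0.332,0.08,-0.8,0.4,0,-1])

```text
time: 15.5
tool_pos: [0.4805, 0.3862, 0.351]
tcp_rot: [-3.091, -0.524, -0.012]
wrist_force: [0.6, 0.3, -1.7]
width: 0.252
grip_force: 59.8
```

Request:
jog_arm(deltas=[0,0,0.05,0,0,0,-1,0,0,0.1,0,0,0,-1,0,0,0.1,0,0,0,-1])

```text
time: 15.8
tool_pos: [0.4733, 0.3763, 0.2366]
tcp_rot: [3.09, 0.519, -0.03]
wrist_force: [-1.4, -1.1, -2.7]
width: 0.252
grip_force: 59.7
```

Run:
```python
from h import *
delta([.478,.384,.135],downR(-71))
t,s=cam("top"),cam("side")
P=readout.read_state()["tool_pos"]; print(P)
g=lambda c,x,y,w,h,k:crop(c["color"],x,y,w,h,k)
a,b=proj(t,P)[0].astype(int),proj(s,P)[0].astype(int); print(a,b)
cv2.imwrite("pics/h.png",np.hstack([g(t,a[0]-33,a[1]-40,66,80,6),g(s,b[0]-33,b[1]-40,66,80,6)]))
```

```text
t 15.8 delta mm [  9.0418  -6.2999 101.3699] deg [0.2967 1.148  0.0563] | 0.10196714600012692 1.1870709712271288 q [0.63   0.1525 1.7593 0.001  1.2505 1.8679] F [-1.4327 -1.1187 -2.6678] T [-0.0586 -0.0009 -0.0177] w 0.25206934002292325 59.65035438537598
[0.4785 0.3796 0.2466]
[166 205] [316  96]
```

Run:
```python
from h import *
delta([.478,.384,.145],downR(-71))
```

```text
t 15.9 delta mm [  1.4396  -4.3224 101.5599] deg [0.0168 0.246  0.0215] | 0.10166202398078128 0.2474951327170896 q [0.6294 0.1473 1.7464 0.001  1.2521 1.8679] F [ 0.8372  0.0417 -0.5721] T [ 0.0575 -0.0285  0.0592] w 0.24829023902699313 59.698224663734436
```

Request:
jog_arm(deltas=[0.0015,-0.0045,0.03,0,0.2,0,-1,0.0015,-0.0045,0.06,0,0.2,0,-1,0.0015,-0.0045,0.08,0,0.2,0,-1,0.0015,-0.0045,0.095,0,0.2,0,-1,0.0015,-0.0045,0.1015,0,0.2,0,-1,0.0015,-0.0045,0.1015,0,0.2,0,-1,0.0015,-0.0045,0.1015,0,0.2,0,-1])

```text
time: 16.6
tool_pos: [0.4801, 0.3856, 0.1477]
tcp_rot: [-3.096, -0.519, -0.007]
wrist_force: [-0.7, 0.2, -2.5]
width: 0.249
grip_force: 59.8
```

Run:
```python
from h import *
delta([.478,.384,.145],downR(-71))
t,s=cam("top"),cam("side")
P=readout.read_state()["tool_pos"]; print(P)
b=proj(s,P)[0].astype(int); a=proj(t,P)[0].astype(int); print(a,b)
cv2.imwrite("pics/h.png",np.hstack([crop(t["color"],145,178,66,66,6),crop(s["color"],285,92,66,66,6)]))
```

```text
t 16.6 delta mm [-2.4843  0.8482  2.7187] deg [-0.0825 -0.2816  0.017 ] | 0.0037792379594773218 0.29390605364238215 q [ 0.6363  0.2303  1.8388 -0.0001  1.0673  1.8753] F [-0.7494  0.1739 -2.4998] T [ 0.0146 -0.0093  0.0049] w 0.2490907373726286 59.844072461128235
[0.4799 0.3855 0.1475]
[174 210] [316 117]
```

View pics/h.png

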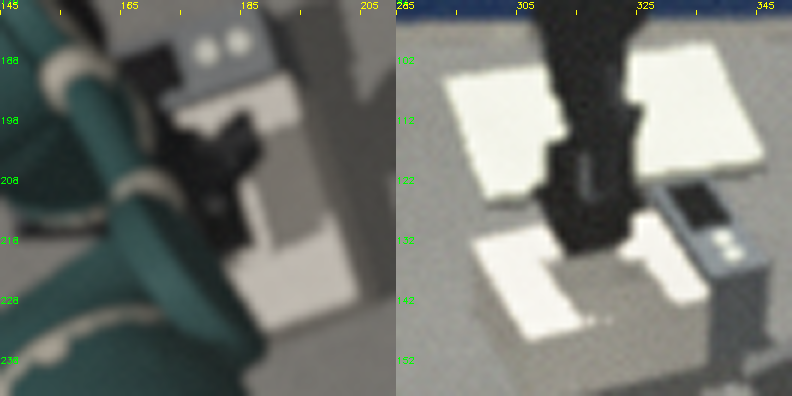

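The picture shows the key hanging over the socket: in the side view the plug foot runs from (312.5,134) to (322,133) and the collar from (307.5,128) to (325.5,128). I'll compare the collar extents with the prediction.

Run:
```python
from h import *
s=cam("side"); st=readout.read_state(); P=st["tool_pos"]; print(P)
g=cv2.cvtColor(s["color"],6).astype(float)
for r in range(116,137):
    row=g[r,296:340]; thr=110
    i=np.where(row<thr)[0]
    if len(i):
        l,h=i[0],i[-1]
        f=lambda a,b:(thr-row[a])/(row[b]-row[a]+1e-9)
        print(r, round(296+l-f(l,l-1),1) if l else None, round(296+h+f(h,h+1),1) if h<43 else None)
Rm=R.from_rotvec(st["tcp_rot"]).as_matrix(); kx=Rm[:,0]; ky=Rm[:,1]; kz=-Rm[:,2]
O=P-kz*.063
for n,hx,hy,z in(("plug",25,17,0),("collar",33,25,30),("collar",33,25,38)):
    print(n,[proj(s,O+kx*sx*hx/1e3+ky*sy*hy/1e3+kz*z/1e3)[0].round(1).tolist() for sx,sy in((1,1),(1,-1),(-1,-1),(-1,1))])
p=proj(s,O)[0]; print("px per mm along kx",proj(s,O+kx*.001)[0]-p,"ky",proj(s,O+ky*.001)[0]-p, kx,ky)
```

```text
[0.4797 0.3854 0.1472]
116 310.0 324.0
117 309.8 323.9
118 309.8 323.8
119 309.8 323.6
120 309.8 323.7
121 309.7 324.2
122 309.3 336.7
123 307.8 337.3
124 306.9 338.1
125 306.9 338.6
126 308.4 None
127 308.9 None
128 309.4 None
129 309.9 None
130 310.7 335.7
131 311.2 332.2
132 311.8 322.1
133 312.3 321.0
134 312.6 334.2
plug [[323.9, 132.0], [320.7, 127.1], [309.2, 129.8], [312.2, 134.7]]
collar [[326.6, 126.6], [321.9, 119.5], [306.5, 123.0], [311.0, 130.2]]
collar [[326.6, 124.9], [322.0, 117.8], [306.5, 121.4], [311.0, 128.6]]
px per mm along kx [ 0.2324 -0.0546] ky [0.0901 0.1436] [0.9454 0.326  0.0043] [ 0.326  -0.9454 -0.0013]
```

Run:
```python
from h import *
for n,f,roi,thr in(("top","pics/top0.png",(155,180,212,242),None),("side","pics/side0.png",(295,115,342,165),200)):
    c=cam(n); im=cv2.imread(f); x0,y0,x1,y1=roi
    g=cv2.resize(cv2.cvtColor(im,6)[y0:y1,x0:x1],None,fx=8,fy=8,interpolation=cv2.INTER_CUBIC)
    if n=="top": print(g[4::24,4::40].tolist())
    for th in ([135,145,155] if n=="top" else [190,210,230]):
        m=(g>th).astype(np.uint8); cs,h=cv2.findContours(m,cv2.RETR_CCOMP,cv2.CHAIN_APPROX_NONE)
        for k,ct in enumerate(cs):
            A=cv2.contourArea(ct)
            if A<3000: continue
            px=(ct.reshape(-1,2)+.5)/8-.5+[x0,y0]; w=plane(c,px,.06)[:,:2]*1000
            print(n,th,"hole" if h[0,k,3]>=0 else "outer",A/64,[np.round(v,1) for v in cv2.minAreaRect(w.astype(np.float32))])
```

```text
[[109, 110, 108, 110, 107, 107, 108, 76, 66, 66, 111, 111], [111, 110, 107, 103, 107, 111, 151, 49, 66, 68, 113, 110], [109, 111, 90, 45, 102, 166, 149, 74, 66, 67, 109, 111], [108, 62, 29, 30, 84, 113, 109, 91, 56, 69, 112, 112], [110, 67, 32, 33, 80, 102, 114, 169, 66, 67, 107, 111], [112, 91, 52, 93, 104, 158, 175, 174, 92, 67, 91, 110], [112, 110, 97, 144, 176, 174, 173, 173, 127, 69, 72, 109], [114, 119, 174, 177, 176, 173, 173, 174, 159, 70, 65, 112], [113, 122, 179, 178, 174, 172, 160, 174, 173, 74, 68, 112], [113, 113, 179, 177, 158, 118, 139, 173, 177, 77, 69, 106], [113, 113, 176, 176, 121, 106, 174, 175, 177, 90, 68, 92], [112, 112, 168, 175, 147, 109, 177, 175, 178, 125, 69, 79], [113, 113, 153, 176, 168, 104, 175, 174, 178, 160, 69, 69], [113, 114, 127, 176, 177, 92, 169, 172, 179, 176, 76, 69], [113, 113, 113, 177, 178, 93, 158, 177, 178, 179, 78, 69], [112, 112, 110, 176, 177, 170, 177, 178, 177, 179, 88, 69], [112, 114, 112, 173, 177, 177, 177, 177, 179, 157, 94, 104], [112, 112, 111, 107, 164, 177, 178, 168, 118, 98, 108, 109], [113, 112, 114, 83, 110, 166, 140, 91, 
[... 760 characters left out ...]
 70.3515625 [array([480.9, 379.9]), array([53.5, 37.6]), np.float64(17.6)]
side 190 outer 311.671875 [array([494.1, 495.5]), array([ 69.5, 193.8]), np.float64(88.6)]
side 210 outer 522.0 [array([480.5, 381.8]), array([130.8, 112. ]), np.float64(19.2)]
side 210 hole 83.9765625 [array([480.7, 380.1]), array([56.6, 42. ]), np.float64(17.6)]
side 210 outer 294.71875 [array([494.9, 496.3]), array([ 67.8, 192.3]), np.float64(88.6)]
side 230 outer 485.3671875 [array([480.8, 381.4]), array([128.3, 107. ]), np.float64(19.3)]
side 230 hole 103.28125 [array([480.8, 380.6]), array([61.2, 48.6]), np.float64(18.0)]
side 230 outer 273.7421875 [array([495.8, 497.6]), array([ 65.2, 190.7]), np.float64(88.6)]
```

Request:
jog_arm(deltas=[0,0,0.01,0,0,0,-1,0,0,0.018,0,0,0,-1,0,0,0.023,0,0,0,-1,0,0,0.027,0,0,0,-1,0,0,0.027,0,0,0,-1])

```text
time: 17.35
tool_pos: [0.4784, 0.3845, 0.1176]
tcp_rot: [-3.098, -0.519, -0.0]
wrist_force: [0.4, -0.8, -1.1]
width: 0.251
grip_force: 59.9
```

Run:
```python
from h import *
delta([.480,.385,.094],downR(-71)); print(readout.read_state()["tool_pos"])
```

```text
t 17.35 delta mm [ 1.6348  0.0363 23.56  ] deg [ 0.0003 -0.0171  0.0245] | 0.023616679445531655 0.02985986470589992 q [ 0.6364  0.2606  1.8625 -0.0001  1.0182  1.8753] F [ 0.3572 -0.7729 -1.0871] T [-0.0275  0.0386 -0.0042] w 0.2514393345648713 59.925193190574646
[0.4784 0.3845 0.1176]
```

Request:
jog_arm(deltas=[0.0005,0,0.004,0,0,0,-1,0.001,0,0.008,0,0,0,-1,0.001,0,0.011,0,0,0,-1,0.001,0,0.011,0,0,0,-1])

```text
time: 17.75
tool_pos: [0.4795, 0.3848, 0.1069]
tcp_rot: [-3.098, -0.519, -0.001]
wrist_force: [0.0, 0.1, -0.9]
width: 0.25
grip_force: 59.9
```

Run:
```python
from h import *
delta([.480,.385,.094],downR(-71)); print(readout.read_state()["tool_pos"])
```

```text
t 17.75 delta mm [ 0.5502  0.0294 12.9216] deg [-0.0061 -0.0361  0.0235] | 0.01293333693600374 0.043459568379023046 q [ 0.6359  0.2738  1.8679 -0.0001  0.9993  1.8747] F [ 0.0236  0.0767 -0.8569] T [-0.0525  0.0474 -0.0627] w 0.24963356242121554 59.912511706352234
[0.4795 0.3848 0.1069]
```

It is 16 mm in with no force. I'll continue down to seat it.

Request:
jog_arm(deltas=[0.0005,0,0.004,0,0,0,-1,0.0005,0,0.008,0,0,0,-1,0.0005,0,0.011,0,0,0,-1,0.0005,0,0.013,0,0,0,-1,0.0005,0,0.014,0,0,0,-1,0.0005,0,0.014,0,0,0,-1])

```text
time: 18.35
tool_pos: [0.4802, 0.3853, 0.0935]
tcp_rot: [-3.098, -0.519, -0.002]
wrist_force: [-0.3, 0.4, -2.0]
width: 0.251
grip_force: 59.9
```

Run:
```python
from h import *
delta([.480,.385,.093],downR(-71)); print(readout.read_state()["tool_pos"])
```

```text
t 18.35 delta mm [-0.3272  0.1997  0.4594] deg [-0.0221 -0.0873  0.0252] | 0.000598312525870965 0.09354759093557485 q [ 0.6357  0.29    1.8753 -0.0001  0.9748  1.8745] F [-0.3076  0.425  -1.9958] T [ 0.0476 -0.0279  0.014 ] w 0.25062938699565324 59.911662340164185
[0.4802 0.3853 0.0935]
```

Not touching the bottom yet. I'll press down a little farther.

Request:
jog_arm(deltas=[0,0,0.001,0,0,0,-1,0,0,0.002,0,0,0,-1,0,0,0.003,0,0,0,-1,0,0,0.003,0,0,0,-1])

```text
time: 18.75
tool_pos: [0.4805, 0.3855, 0.093]
tcp_rot: [-3.097, -0.519, -0.003]
wrist_force: [-5.7, -3.0, 10.7]
width: 0.25
grip_force: 61.6
```

Request:
jog_arm(deltas=[0,0,0.001,0,0,0,-1,0,0,0.002,0,0,0,-1,0,0,0.002,0,0,0,-1])

```text
time: 19.05
tool_pos: [0.4805, 0.3855, 0.093]
tcp_rot: [-3.098, -0.519, -0.003]
wrist_force: [-8.8, -7.2, 21.1]
width: 0.249
grip_force: 63.0
```

Request:
jog_arm(deltas=[0,0,-0.003,0,0,0,-1,0,0,-0.003,0,0,0,0.4,0,0,-0.003,0,0,0,0.4,0,0,-0.003,0,0,0,0.4,0,0,-0.02,0,0,0,0.4,0,0,-0.06,0,0,0,0.4,0,0,-0.11,0,0,0,0.4,0,0,-0.15,0,0,0,0.4])

```text
time: 19.85
tool_pos: [0.4803, 0.3854, 0.2405]
tcp_rot: [-3.097, -0.519, -0.003]
wrist_force: [0.6, -0.3, -1.1]
width: 0.699
grip_force: 0.0
```

Run:
```python
from h import *
delta([.480,.385,.3],downR(-71))
s=cam("side"); g=cv2.cvtColor(s["color"],6)
k=R.from_euler('z',19,degrees=True).as_matrix(); O=np.array([.4805,.3855,.030])
for z,hx,hy in((.110-.0,29,11),(.068,33,25)):
    print(z,proj(s,[O*[1,1,0]+[0,0,z]+k@[a*hx/1e3,b*hy/1e3,0] for a,b in((1,1),(-1,1),(-1,-1),(1,-1))]).round(1).tolist())
for r in range(116,152,1): print(r,''.join('#' if v<80 else ('+' if v<200 else '.') for v in g[r,300:345]))
```

```text
t 19.85 delta mm [ -0.2816   0.2068 -59.5437] deg [-0.0385 -0.1342  0.0264] | 0.059544689946746096 0.14210698644627928 q [ 0.6357  0.1566  1.7472 -0.0001  1.2354  1.8745] F [ 0.6332 -0.3348 -1.1387] T [ 0.0354 -0.0197  0.0022] w 0.6989874491422805 0.0
0.11 [[322.5, 122.6], [308.9, 125.6], [310.8, 128.8], [324.5, 125.7]]
0.068 [[321.9, 128.8], [306.8, 132.3], [311.2, 139.6], [326.5, 135.9]]
116 .............................................
117 .............................................
118 .............................................
119 ......................................+++++++
120 ..............................+++++++++++++++
121 .......................++++++++++++++++++++++
122 ................+++++++++++++++++++#+++++++++
123 .........++++++++++++++++++++++######++++++++
124 ..+++++++++++++++++++++++++++++#######+++++++
125 +++++++++++++++++#######+++++++#######+++++++
126 +++++++++++++###########+...++++#######++++++
127 +++++++++++#############+...+++++#######+++++
128 ++++++++++##############+....++++#######+++++
129 +++++++++++#############+.....++++###++++++++
130 +++
[... 392 characters left out ...]

138 +.........+##############++........+++++++#++
139 +.........++#########+++++++........++##+++#+
140 ++.........+####+++++++++++++........++++#+++
141 +++........++++++++....+++++++++....++++++#++
142 +++.....................+++++++++++++++++#+++
143 ++++....................++++++++++++++++++##+
144 ++++....................+++++++++++++++#+++++
145 +++++................++++++++++++++++++++++++
146 ++++++..........+++++++++++++++++++++++++++#+
147 ++++++......++++++++++++++++++++++++++++#+#+#
148 +++++++..+++++++++++++++++++++++++++++++##+#+
149 +++++++++++++++++++++++++++++++++++++++++++++
150 +++++++++++++++++++++++++++++++++++++++++++++
151 +++++++++++++++++++++++++++++++++++++++++++++
```

The collar sits on the unit as predicted, with its front corner near (312,140), and the gripper is clear. Handing in.

```bash
python3 -c "
from workcell import finish_job; print(finish_job())"
```

```text
the job is handed in; nothing more can be done
None
```

I turned both winged caps clockwise onto their end stops, then seated the key block fully in the socket and let go; the job was handed in at about 20 s, and the hand-in call returned no verdict.

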